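# Wedge up a brick on the examination stand

### The job

Pick up the thick wooden wedge and push it, lying flat on the white stand's board, through the gap between the two cork blocks and under the near end of the old brick, until that end just lifts clear of both blocks by about 5 mm (never more than 1 cm), so that a colleague can slip padding in. Finish while holding: keep the wedge gripped where it is, with the brick resting on it and still in its place against the stop. Touch the brick with nothing but the wedge, and leave everything else on the table alone.

Things in the scene. Friction and masses are not known exactly. Their poses are not given: they have to be found in the camera images.
- stand: Fixed stand: flat white board 290 x 150 x 12 mm, top 12 mm above the table. Origin: under the board on its centre line; board spans own x -160 to +130, y +-75 mm. Push direction is +x, open end to stop; +z up. At the far end a cork batten (x 86 to 112, top at 26 mm) and an aluminium stop bar (x 112 to 128, top at 48 mm).
- block_left: Cork support block fixed on the stand's board, 22 (along stand x) x 20 (across) x 14 mm high, at stand x -22 mm, y +42 mm. Origin: centre of its underside, on top of the board. Its top is 26 mm above the table.
- block_right: The same block on the other side, at stand x -22 mm, y -42 mm. Between the two blocks is a clear passage 64 mm wide and 14 mm high under the brick.
- slab: Old thin terracotta brick with mortar patches, 150 (x) x 110 (y) x 32 mm, 0.7 to 1 kg, loose on the blocks and batten, far end within 2 mm of the stop. Origin: centre of its underside, 26 mm above the table, near stand x +36; axes nearly parallel to the stand's. Near end at own x -75 mm, overhanging the blocks by about 6 mm; raised there, it tips about its far lower edge.
- slab_left_corner (a point): Lower corner of the brick's near end, at slab x -75, y +55, z 0 mm. Starts at the height of the block tops, 26 mm above the table and the stand's underside.
- slab_right_corner (a point): The other lower corner of the brick's near end, at slab x -75, y -55, z 0 mm.
- wedge: The thick plain wooden wedge, loose on the table among other wooden pieces: 150 (x) x 36 (y) mm, 0.09 kg. Origin: centre of its underside. The heel is a plain block, x -75 to -25 mm, 30 mm high (grip it across its width at x -50); then the top slopes straight down (1 in 4) to a blunt tip 5 mm high at x +75 mm.
- wedge_tip (a point): Middle of the wedge's tip, on its underside (wedge x +75 mm).
- thin_wedge: Bystander: a thin wooden wedge 100 x 36 mm, only 11 mm high at its heel: too low to reach the brick. Origin: centre of its underside.
- shim: Bystander: plain flat wooden block 90 x 40 x 18 mm. Origin: centre of its underside.
- fragment_a: Bystander: terracotta fragment about 75 x 60 x 45 mm. Origin: centre of its underside.
- fragment_b: Bystander: brick fragment about 60 x 50 x 40 mm. Origin: centre of its underside.
- brush: Bystander: small hand brush lying on the table.
- jar: Bystander: glass jar with a white cap, 52 mm across, 70 mm high, standing. Origin: centre of its underside.
- rule: Bystander: steel rule 150 x 28 x 6 mm lying flat. Origin: centre of its underside.
There are look-alikes about, which are no part of the job. There is more than one size of the slab; the job needs the middle-sized.

How it is judged:
By the outcome, as a careful person would: the job done as asked, in the order asked, and still so for the second after the job is handed in, while the arm keeps its last pose, push and grip.
It also fails if it takes over 45 s, if anything falls off the work surface, if the arm or the gripper's body presses on something with over 40 N, if the wrist force passes 120 N, or if a joint passes its speed limit or range.

### The arm

A 7-joint arm with a two-finger parallel gripper is mounted at the origin on the work surface. World frame = base frame: x ahead of the robot, y to its left, z up, the work surface at z = 0. Lengths are in m, angles in rad, forces in N, time in s.
With the tool pointing down it reaches from about 0.35 to 0.9 m from the base axis. Payload 8.1 kg.
Tool frame: the origin (TCP) lies on the centre line of the jaws, within the pads' length; the fingertips stand env.tip_reach ahead of it and the grasp point (between the pads) lies 2 mm behind it (env.tip_reach is the distance from the TCP to the fingertips, in m); z points along the fingers, y is the line along which they close (so a half turn about z gives the same grasp; the last joint's range is limited). The gripper opens to 92 mm and grips with 3 to 60 N. Pads are 19 mm wide; open, the fingers measure 130 mm over their backs; the gripper's body (75 mm by 190 mm) begins 47 mm behind the grasp point.
Start: joints at [-1.309, 0.434, 0.025, 1.573, -0.012, 1.134, -0.075], TCP at [0.223, 0.584, 0.244] pointing down, gripper open.
Joint ranges: [-2.62, 2.62], [-0.44, 2.09], [-1.27, 1.32], [0.08, 2.57], [-1.32, 4.46], [0.12, 2], [-2.74, 2.74]. Speed limits (rad/s): [2.22, 2.22, 3.01, 3.01, 3.14, 3.14, 3.14].

### API

Orientations are given as a unit quaternion [w, x, y, z].
In Python, from rig import env, camera, camera_params, look_for, landmark_of gives the robot as it stands. Calls block until the motion is done:
- env.reach(position, orientation): joint-space move of the TCP to a pose.
- env.move_linear(position, rate=0.15, orientation=None): straight line of the TCP; orientation=None keeps the orientation; rate is the mean speed in m/s.
- env.goto_joints(angles): joint-space move.
- env.move_gripper(opening, grip_force=None): finger opening in m; grip_force is the grip in N (None keeps the last); returns when the fingers have stopped.
- env.sleep(seconds).
- env.ik(position, orientation): joint angles nearest the present ones, or None.
- env.get_state(): the state.
- camera(name): name is "side" or "top" or "wrist"; returns the picture (384x512x3 uint8, blue, green, red); there is no depth.
- camera_params(name): a dict with "fx", "fy", "cx", "cy" (pixels), "position" and "orientation" of the camera in the world. Camera axes: x right, y up, looking along -z (the intrinsics and any distortion apply to the point x, -y, -z); pixel columns grow to the right and rows downward; lengths in m; the calibration is good to about 2 mm. A picture is of the moment at which its call begins: read the wrist's pose just before it. camera_params takes no time and is no camera call; for the wrist camera it gives the pose at the moment of the call.
A pose or a line that the arm cannot do raises env.PlanningError and nothing moves.
- env.sign_off(): hands the job in; it is judged then, once.
Trained networks look in the newest picture that a camera, given by its name, has taken for a name from the list of things; names that differ only in an ending like _2 or _b are one class to them, and where a whole thing is asked for, a point or a joint stands for the part that bears it (a point fixed in the world has none). Each returns a list of dicts, best first, with "conf" (0 to 1); they miss things now and then, are a little off and sometimes report something else, mostly with a low value. They report only what shows in the picture. A call takes as long as a camera call. They do not tell look-alikes from the thing itself.
- look_for(camera, label): "centre" ([x, y, z] in m, in the coordinates of the camera as it stood for that picture, good to about 4 mm: the middle of the surface that is visible of it).
- landmark_of(camera, label): "centre" ([x, y, z] in m, in the coordinates of the camera as it stood for that picture, good to about 4 mm: a listed point, or the origin of a listed thing).
The state is a dict: "time": time; "q": joint angles; "joint_velocities": joint speeds; "tau": joint torques, N m; "tcp_pos": TCP position; "tool_rot": TCP orientation; "ft_force": force on the tool from outside, world axes, zero at the start; "wrist_torque": the same for the moment, N m; "opening": finger opening in m; "gripper_force": force on a finger pad.
Only numpy, scipy, OpenCV 4.12 (cv2) and the standard library are available. Lean on these libraries where they do the work, as an engineer would, in place of code of your own. Each camera call takes 0.05 s, during which the arm holds its last target. There are 200 camera calls.

## Working session

There is one attempt and no reset: what is moved stays moved. The work goes in short steps, each a Python script; the robot and the scene stay as the last script left them, time stands still between calls to the robot, and variables do not carry over. Pictures are saved under pics/ and viewed, at most 10 in all, crops included, and the job is handed in when it is done.

```bash
ls; mkdir -p pics
cat > h.py <<'E'
import numpy as np, cv2
from scipy.spatial.transform import Rotation as R
from rig import env, camera, camera_params, look_for, landmark_of
def rot(q): return R.from_quat([q[1],q[2],q[3],q[0]])
def quat(r):
    x=r.as_quat(); return [x[3],x[0],x[1],x[2]]
def w(cp,c): return rot(cp["orientation"]).apply(c)+np.array(cp["position"])
def px(cp,p):
    c=rot(cp["orientation"]).inv().apply(np.array(p)-cp["position"])
    return np.array([cp["cx"]+cp["fx"]*c[0]/-c[2], cp["cy"]-cp["fy"]*c[1]/-c[2]])
def pt(cp,uv,z):
    d=rot(cp["orientation"]).apply([(uv[0]-cp["cx"])/cp["fx"],-(uv[1]-cp["cy"])/cp["fy"],-1])
    p=np.array(cp["position"]); return p+d*(z-p[2])/d[2]
def down(yaw): # tool z down, tool y along world angle yaw
    y=np.array([np.cos(yaw),np.sin(yaw),0]); z=np.array([0,0,-1.]); x=np.cross(y,z)
    return quat(R.from_matrix(np.c_[x,y,z]))
E
python3 - <<'E'
from h import *
ims=[]
for n in ["top","side"]:
    im=camera(n); cv2.imwrite(f"pics/{n}0.png",im); cp=camera_params(n); print(n,cp)
    for l in ["stand","block_left","block_right","slab","slab_left_corner","slab_right_corner","wedge","wedge_tip","thin_wedge","shim","rule","jar","brush","fragment_a"]:
        for r in landmark_of(n,l)[:4]:
            p=w(cp,r["centre"]); print(l,round(r["conf"],2),p.round(3),px(cp,p).round())
print(env.tip_reach, env.get_state()["time"])
E
```

```text
pics
top {'fx': 411.85153179942756, 'fy': 411.85153179942756, 'cx': 253.2205202016767, 'cy': 187.38026831941755, 'position': array([0.32506427, 0.18397799, 1.29216641]), 'orientation': array([-0.70242992, -0.04527562,  0.04824075,  0.7086714 ])}
stand 0.59 [ 0.57   0.148 -0.001] [262. 165.]
block_left 0.54 [ 0.244  0.351 -0.002] [198. 269.]
block_left 0.18 [ 0.537  0.398 -0.002] [184. 175.]
slab 0.83 [0.573 0.181 0.025] [252. 162.]
slab 0.66 [ 0.474  0.639 -0.   ] [107. 196.]
slab_left_corner 0.94 [ 0.294  0.189 -0.002] [250. 252.]
slab_left_corner 0.68 [0.513 0.125 0.024] [270. 181.]
slab_left_corner 0.67 [ 0.383  0.36  -0.001] [195. 224.]
slab_right_corner 0.86 [0.366 0.713 0.001] [ 82. 231.]
slab_right_corner 0.8 [0.619 0.099 0.026] [278. 148.]
slab_right_corner 0.59 [0.293 0.11  0.001] [276. 253.]
wedge 0.94 [ 0.517 -0.256  0.002] [390. 180.]
wedge 0.16 [ 0.53  -0.183 -0.005] [366. 176.]
wedge_tip 0.79 [ 0.528 -0.184 -0.005] [367. 177.]
thin_wedge 0.58 [ 0.642 -0.263  0.003] [390. 141.]
shim 0.63 [ 0.531 -0.185 -0.   ] [367. 176.]
shim 0.5 [0.578 0.18  0.024] [252. 161.]
shim 0.2
[... 972 characters left out ...]
[287. 205.]
slab_right_corner 0.92 [ 0.293  0.109 -0.002] [197. 232.]
slab_right_corner 0.81 [0.618 0.096 0.032] [305. 209.]
slab_right_corner 0.63 [0.371 0.71  0.003] [197. 110.]
wedge 0.77 [ 0.521 -0.259 -0.003] [308. 328.]
wedge_tip 0.6 [ 0.534 -0.18  -0.001] [304. 299.]
thin_wedge 0.73 [ 0.642 -0.259  0.002] [355. 317.]
thin_wedge 0.45 [0.588 0.183 0.024] [287. 192.]
shim 0.61 [ 0.413 -0.219 -0.   ] [262. 322.]
rule 0.73 [0.383 0.358 0.001] [214. 170.]
rule 0.35 [0.764 0.139 0.   ] [345. 198.]
jar 0.94 [0.248 0.346 0.004] [173. 178.]
brush 0.85 [ 0.776 -0.07  -0.001] [374. 250.]
fragment_a 0.71 [ 0.765  0.139 -0.001] [345. 199.]
fragment_a 0.2 [ 0.642 -0.26  -0.001] [355. 318.]
0.017 1.5
```

View pictures.

Run:
```python
import cv2
a=cv2.imread("pics/top0.png"); cv2.imwrite("pics/top0b.png",cv2.resize(a,(800,600),interpolation=cv2.INTER_CUBIC))
b=cv2.imread("pics/side0.png"); cv2.imwrite("pics/side_crop.png",cv2.resize(b[100:360,160:420],(600,600),interpolation=cv2.INTER_CUBIC))
```

```text
(no output)
```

View pics/top0b.png

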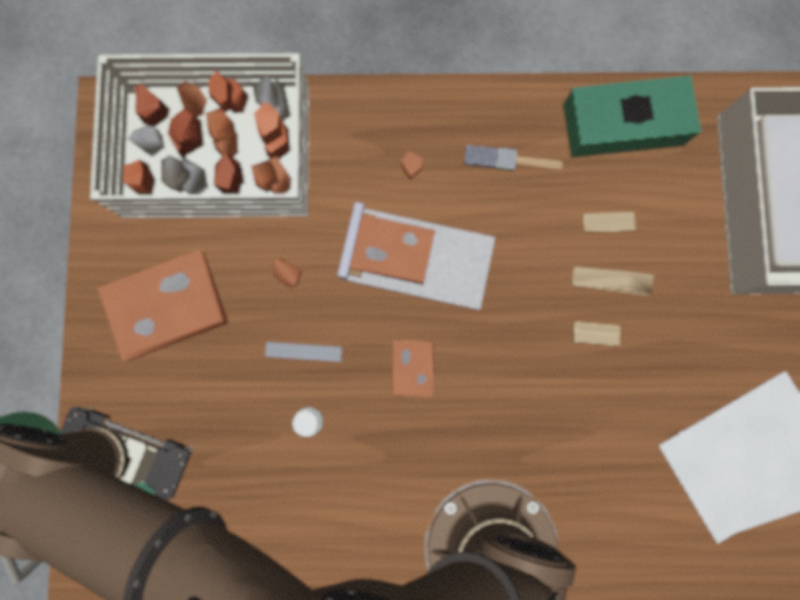

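View pics/side_crop.png

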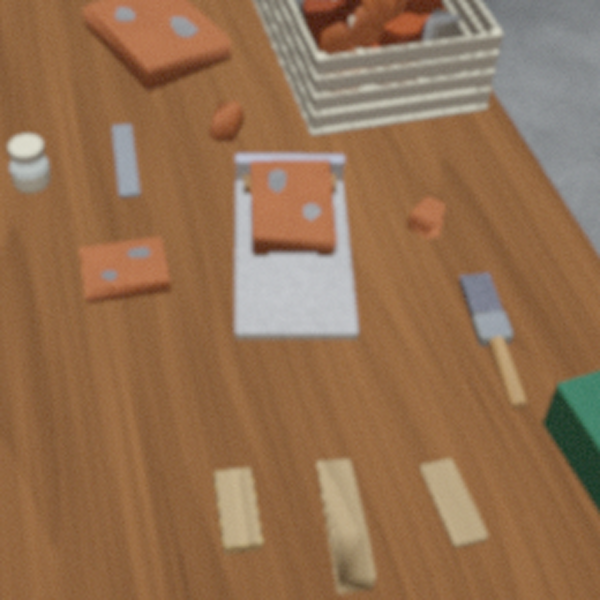

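Candidates in the top picture (800x600 view): wooden pieces at (609,222) – flat and short; (612,281) – longest, with a dark heel end toward the right; (597,334) – short. The thick wedge is the 150 mm long piece at (612,281), with its tip to the left (+y). For the brick, (392,247) is on the stand, while (160,305) is the large look-alike and (412,368) the small one. The stand pushes toward image left.

Next I move above the wedge and check it up close.

Run:
```python
from h import *
q0=env.get_state()["q"]
for yaw in (170,-10):
    q=down(np.radians(yaw)); 
    for p in ([0.51,-0.30,0.27],[0.51,-0.306,0.022],[0.525,0.0,0.15],[.549,.047,.034]):
        a=env.ik(p,q); print(yaw,p,None if a is None else np.round(a,2))
import sys
yaw=170 
c=[]
for yaw in (170,-10):
    a=env.ik([0.51,-0.30,0.27],down(np.radians(yaw)))
    if a is not None: c.append((abs(a[6]),yaw))
yaw=min(c)[1]; print("yaw",yaw)
env.reach([0.51,-0.28,0.27],down(np.radians(yaw)))
cp=camera_params("wrist"); im=camera("wrist"); cv2.imwrite("pics/w1.png",im)
print(cp, env.get_state()["time"])
for l in ["wedge","wedge_tip","thin_wedge","shim"]:
    for r in landmark_of("wrist",l)[:3]:
        p=w(cp,r["centre"]); print(l,round(r["conf"],2),p.round(4),px(cp,p).round())
```

```text
170 [0.51, -0.3, 0.27] [-0.29  0.56  1.16  1.68 -0.54  1.26 -2.33]
170 [0.51, -0.306, 0.022] [-0.22  0.98  1.14  1.91 -1.07  1.03 -1.9 ]
170 [0.525, 0.0, 0.15] [ 0.64  0.61 -1.06  1.87  0.62  1.04  2.28]
170 [0.549, 0.047, 0.034] [-0.06  0.59 -0.17  1.95  0.16  0.62  2.63]
-10 [0.51, -0.3, 0.27] [-0.2   0.48  0.96  1.67 -0.41  1.21  0.68]
-10 [0.51, -0.306, 0.022] [ 0.03  0.73  0.63  1.89 -0.63  0.73  0.86]
-10 [0.525, 0.0, 0.15] [-0.57  0.42  0.63  1.97 -0.33  0.85  0.06]
-10 [0.549, 0.047, 0.034] [-0.54  0.63  0.51  1.99 -0.49  0.65  0.11]
yaw -10
{'fx': 284.38937157214616, 'fy': 284.38937157214616, 'cx': 259.59119438762184, 'cy': 189.25034671389702, 'position': array([ 0.52367804, -0.20787828,  0.4114485 ]), 'orientation': array([ 0.98690752, -0.13603172,  0.01214644, -0.08579852])} 4.7333
wedge 0.89 [ 0.5217 -0.2536  0.0007] [264. 142.]
wedge_tip 0.93 [ 0.5298 -0.1817  0.0033] [261.  89.]
thin_wedge 0.8 [ 0.6408 -0.2579  0.0032] [348. 131.]
shim 0.72 [ 4.131e-01 -2.212e-01 -3.000e-04] [185. 133.]
```

View pics/w1.png

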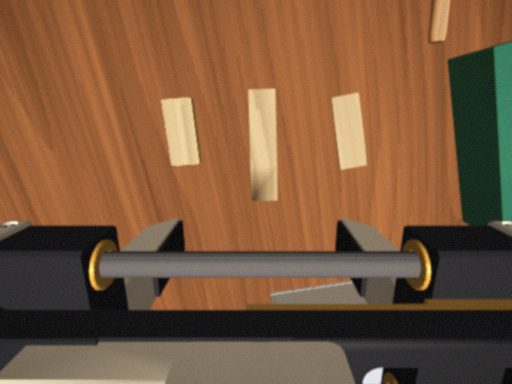

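The close view shows the long piece with its tip at (262,89) and its wider, higher heel at (265,200). It is the thick wedge. The shim at (180,131) and the thin wedge at (349,131) stay clear to either side. Next is the grasp.

Run:
```python
from h import *
cp=camera_params("wrist")
tip=pt(cp,(262,89),0.005); heel=pt(cp,(265,200.5),0.03)
print(tip,heel,np.linalg.norm((heel-tip)[:2]))
d=(tip-heel)[:2]; d/=np.linalg.norm(d); th=np.arctan2(d[1],d[0]); print("yaw",np.degrees(th))
mid=(tip[:2]+heel[:2])/2; g=mid-0.05*d
print("origin",mid,"grip",g)
o=down(th-np.pi/2)
env.move_gripper(0.065,grip_force=30)
env.reach([*g,0.10],o)
env.move_linear([*g,0.023],rate=0.1)
env.move_gripper(0.0,grip_force=30)
s=env.get_state(); print(s["time"],s["opening"],s["gripper_force"],s["tcp_pos"],s["ft_force"])
np.save("th.npy",th)
if s["opening"]>0.03:
    env.move_linear([*g,0.16],rate=0.15)
    s=env.get_state(); print(s["time"],s["opening"],s["ft_force"])
```

```text
[ 0.5309471  -0.18309001  0.005     ] [ 0.50916707 -0.33170894  0.03      ] 0.15020638076880946
yaw 81.6626788520722
origin [ 0.52005709 -0.25739948] grip [ 0.51280705 -0.30687105]
7.8 0.03545860330954975 29.950142204761505 [ 0.51284946 -0.3068971   0.02318395] [-0.43886127  0.11648463  2.23973526]
8.8667 0.03595960443093699 [ 0.18740432 -0.4704074  -1.17468793]
```

Run:
```python
from h import *
th=np.radians(75.2); o=down(th-np.pi/2); d=np.array([np.cos(th),np.sin(th)])
p=np.array([0.576,0.149])-0.19*d
env.reach([*p,0.18],o)
cp=camera_params("wrist"); im=camera("wrist"); cv2.imwrite("pics/w2.png",im); np.save("cp2.npy",cp,allow_pickle=True)
for l in ["stand","slab","slab_left_corner","slab_right_corner","block_left","block_right","wedge_tip","wedge"]:
    for r in landmark_of("wrist",l)[:2]:
        q=w(cp,r["centre"]); print(l,round(r["conf"],2),q.round(4),px(cp,q).round())
s=env.get_state(); print(s["time"],s["tcp_pos"],s["opening"])
cv2.imwrite("pics/w2b.png",cv2.resize(im,(800,600),interpolation=cv2.INTER_CUBIC))
```

```text
slab 0.84 [0.3492 0.1463 0.0045] [44. 50.]
slab_left_corner 0.59 [0.5091 0.1231 0.0268] [195.  23.]
slab_right_corner 0.85 [0.614  0.1042 0.0227] [310.  14.]
slab_right_corner 0.81 [ 0.2895  0.1112 -0.0011] [ 12. 101.]
wedge 0.63 [0.5437 0.0153 0.1581] [263. 143.]
10.375 [ 0.52748139 -0.03510313  0.17999797] 0.036038851846952935
```

View pics/w2b.png

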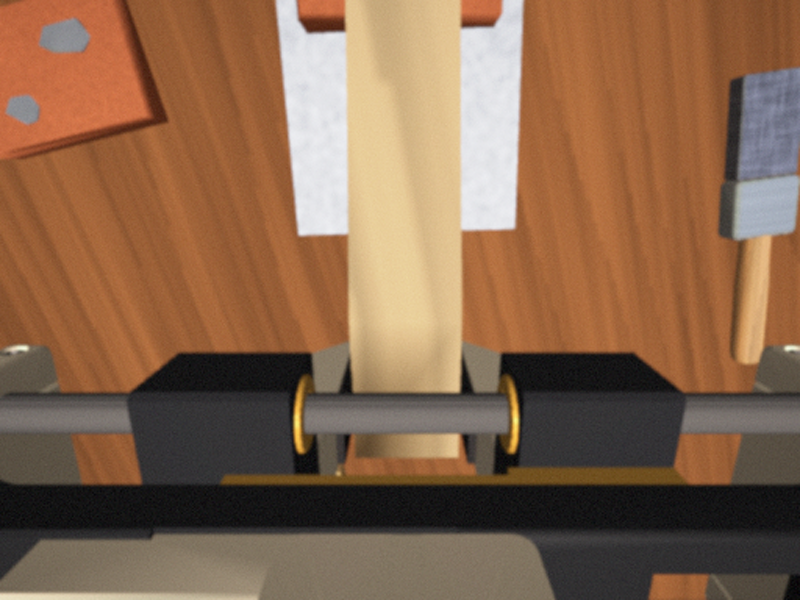

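The picture shows the board's open-end corners at (299,236) and (516,229) in the 800 px view. The brick's lower near corners are about (306,31) and (499,25). The wedge is held straight.

Run:
```python
from h import *
cp=np.load("cp2.npy",allow_pickle=True).item(); k=.64
P=lambda u,v,z: pt(cp,(u*k,v*k),z)
bl=P(299,236,.012); br=P(516,229,.012); tl=P(277,2,.012); tr=P(523.5,2,.012); sl=P(306,31,.026); sr=P(499,25,.026)
for n,v in dict(bl=bl,br=br,tl=tl,tr=tr,sl=sl,sr=sr).items(): print(n,v.round(4))
print("board w",np.linalg.norm(bl-br),"slab w",np.linalg.norm(sl-sr))
a=lambda v:np.degrees(np.arctan2(v[1],v[0]))
print("edges",a(tl-bl),a(tr-br),"open end",a(br-bl)+90,"slab",a(sr-sl)+90)
m=(bl+br)/2; th=np.radians((a(br-bl)+90+(a(tl-bl)+a(tr-br))/2)/2); d=np.array([np.cos(th),np.sin(th)])
print("origin",m[:2]+.16*d, "near end stand x", ((sl+sr)/2-m)[:2]@d-.16, "lat",((sl+sr)/2-m)[:2]@[-d[1],d[0]])
# top camera check: projected stand corners
c2=camera_params("top"); o=m[:2]+.16*d; n=np.array([-d[1],d[0]])
for x,y in((-.16,.075),(-.16,-.075),(.13,.075),(.13,-.075)): print((px(c2,[*(o+x*d+y*n),.012])*1.5625).round(1))
```

```text
bl [0.4635 0.0104 0.012 ]
br [ 0.6107 -0.0237  0.012 ]
tl [0.4963 0.1496 0.012 ]
tr [0.6416 0.1109 0.012 ]
sl [0.5102 0.1257 0.026 ]
sr [0.6211 0.0994 0.026 ]
board w 0.15107410146195255 slab w 0.11403454293354544
edges 76.73856735454568 77.06205551916322 open end 76.94045154184556 slab 76.673603660229
origin [0.5733306  0.14922425] near end stand x -0.03742157777861231 lat -0.0008263043228453511
[479.5 307.6]
[494.3 236. ]
[338.4 276.4]
[355.2 205.6]
```

```bash
cat >> h.py <<'E'
TH=np.radians(76.9); D=np.array([np.cos(TH),np.sin(TH)]); S0=np.array([0.5733,0.1492])
OS=down(TH-np.pi/2)
def S(x,z): return [*(S0+x*D),z]
def rep(t=""):
    s=env.get_state(); v=np.array(s["tcp_pos"]); print(t,"t",round(s["time"],2),"sx",round(float((v[:2]-S0)@D),4),"z",round(float(v[2]),4),"op",round(s["opening"],4),"F",np.round(s["ft_force"],2)); return s
E
python3 - <<'E'
from h import *
rep()
env.reach(S(-.187,.12),OS)
env.move_linear(S(-.187,.038),rate=0.12); rep("low")
env.move_linear(S(-.139,.038),rate=0.08); rep("in")
env.move_linear(S(-.139,.0355),rate=0.02); rep("down")
env.move_gripper(.048); s=rep("rel")
camera("side"); cp=camera_params("wrist"); im=camera("wrist"); cv2.imwrite("pics/w3.png",cv2.resize(im,(800,600),interpolation=cv2.INTER_CUBIC)); np.save("cp3.npy",cp,allow_pickle=True)
E
```

```text
t 10.38 sx -0.1899 z 0.18 op 0.036 F [-0.08  0.69 -0.92]
low t 11.56 sx -0.1871 z 0.0387 op 0.0359 F [ 0.25 -0.01 -1.21]
in t 12.31 sx -0.1391 z 0.038 op 0.0358 F [ 0.83 -0.3  -1.34]
down t 12.58 sx -0.1395 z 0.0354 op 0.0362 F [-0.24 -0.48 -0.84]
rel t 13.05 sx -0.139 z 0.0356 op 0.0476 F [ 1.18 -0.09  0.19]
```

View pics/w3.png

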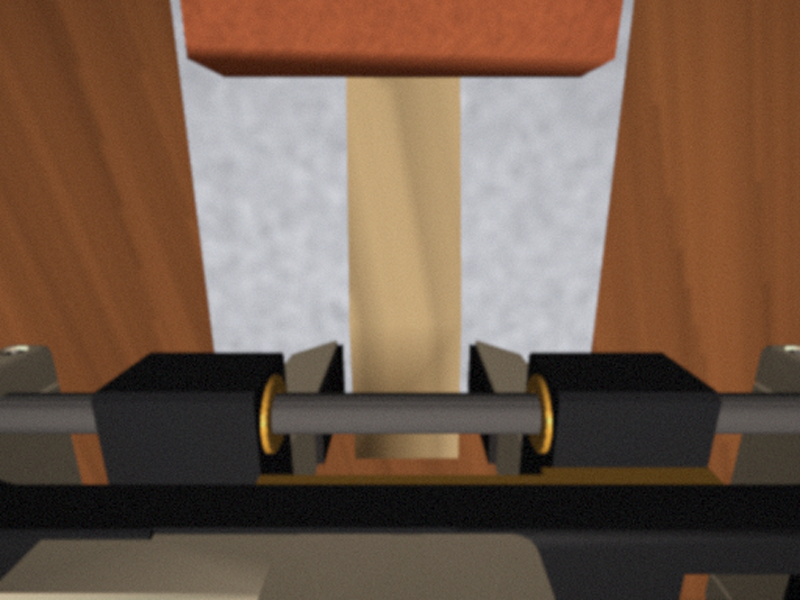

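The wedge lies flat and centred, with its tip under the brick. The brick's lower near edge is at row 76 (columns 222–580) and the heel end at row 458.

Run:
```python
from h import *
cp=np.load("cp3.npy",allow_pickle=True).item(); k=.64
sx=lambda p:((p[:2]-S0)@D).round(4); lat=lambda p:((p[:2]-S0)@[-D[1],D[0]]).round(4)
for n,u,v,z in(("nl",222,76,.026),("nr",580,76,.026),("heel",407,458,.042),("boardR",627,30,.012),("boardL",178,30,.012)):
    p=pt(cp,(u*k,v*k),z); print(n,sx(p),lat(p))
env.move_gripper(0.0,grip_force=45); rep("grip")
for x in (-.134,-.131,-.129,-.127,-.125,-.123,-.121,-.119):
    env.move_linear(S(x,.0354),rate=0.03); s=rep(); print("  along",round(float(np.dot(s["ft_force"][:2],D)),2))
cp=camera_params("wrist"); im=camera("wrist"); cv2.imwrite("pics/w4.png",cv2.resize(im,(800,600),interpolation=cv2.INTER_CUBIC)); np.save("cp4.npy",cp,allow_pickle=True)
```

```text
nl -0.0381 0.0563
nr -0.0382 -0.0548
heel -0.1638 -0.0011
boardR -0.0218 -0.0738
boardL -0.0216 0.0746
grip t 13.52 sx -0.139 z 0.0355 op 0.0361 F [-0.36 -1.13 -0.18]
 t 13.83 sx -0.1335 z 0.0355 op 0.0356 F [-0.36  1.12  2.07]
  along 1.01
 t 14.08 sx -0.1307 z 0.0355 op 0.0356 F [-0.38 -0.1   3.02]
  along -0.18
 t 14.33 sx -0.129 z 0.0355 op 0.0358 F [-0.4  -1.4   4.36]
  along -1.46
 t 14.58 sx -0.1275 z 0.0355 op 0.0357 F [-0.75 -3.21  5.06]
  along -3.3
 t 14.83 sx -0.1263 z 0.0355 op 0.0355 F [-0.8  -5.86  5.31]
  along -5.89
 t 15.08 sx -0.125 z 0.0355 op 0.0355 F [-2.75 -8.53  5.68]
  along -8.93
 t 15.33 sx -0.1236 z 0.0355 op 0.0359 F [ -1.77 -10.36   5.57]
  along -10.5
 t 15.58 sx -0.1218 z 0.0355 op 0.0357 F [ -3.   -10.75   5.54]
  along -11.15
```

Run:
```python
from h import *
for x in (-.116,-.113,-.110,-.107):
    env.move_linear(S(x,.0354),rate=0.03); s=rep(); print("  along",round(float(np.dot(s["ft_force"][:2],D)),2))
env.sleep(0.3); rep("settle")
cp=camera_params("wrist"); im=camera("wrist"); cv2.imwrite("pics/w5.png",cv2.resize(im,(800,600),interpolation=cv2.INTER_CUBIC)); np.save("cp5.npy",cp,allow_pickle=True)
```

```text
t 15.88 sx -0.1187 z 0.0355 op 0.0356 F [ -2.67 -10.83   4.65]
  along -11.16
 t 16.13 sx -0.1156 z 0.0355 op 0.0355 F [ -2.86 -10.58   5.73]
  along -10.95
 t 16.38 sx -0.1126 z 0.0355 op 0.0356 F [-2.89 -9.86  5.55]
  along -10.26
 t 16.63 sx -0.1096 z 0.0355 op 0.0358 F [ -2.65 -10.33   6.28]
  along -10.66
settle t 16.93 sx -0.1096 z 0.0355 op 0.0353 F [ -3.22 -10.75   5.24]
```

View pics/w5.png

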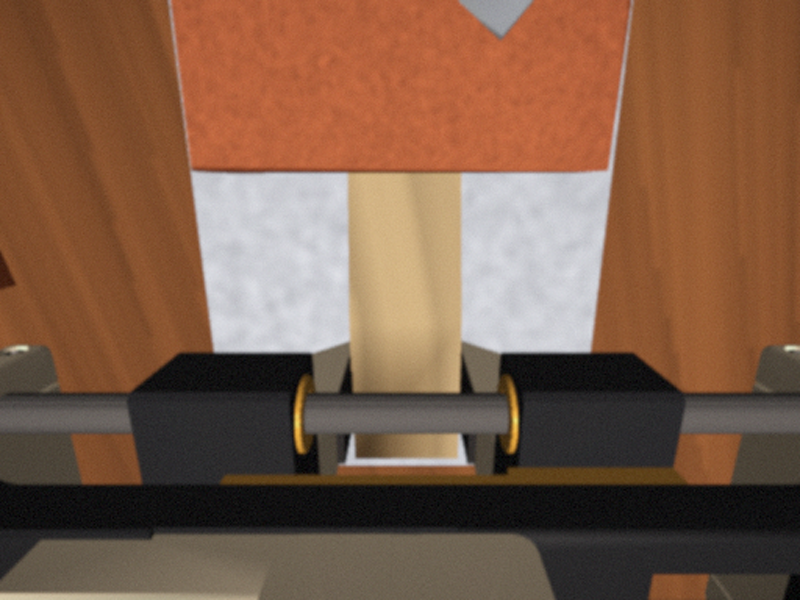

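The brick's near edge is now at row 171, and the heel is still at row 458 in the jaws, so the wedge has not slipped.

Run:
```python
from h import *
cp=np.load("cp5.npy",allow_pickle=True).item(); k=.64
for n,u,v,z in(("tl",192,170,.0625),("tr",607,171,.0625),("heel",407,458,.042)):
    p=pt(cp,(u*k,v*k),z); print(n,((p[:2]-S0)@D).round(4),((p[:2]-S0)@[-D[1],D[0]]).round(4))
im=camera("side"); a=cv2.resize(im[175:245,235:335],(800,560),interpolation=cv2.INTER_CUBIC); cv2.imwrite("pics/s5.png",a)
c=camera_params("side")
for l in (0,.004,.008): print("near corners at lift",l,[((px(c,[*(S0-.038*D+y*np.array([-D[1],D[0]])),.026+l])-[235,175])*8).round(0) for y in(.055,-.055)])
e=landmark_of("side","slab_left_corner")[:2]+landmark_of("side","slab_right_corner")[:2]
for r in e: print(round(r["conf"],2),w(c,r["centre"]).round(4))
rep()
```

```text
tl -0.0367 0.0519
tr -0.0373 -0.0509
heel -0.1345 -0.0012
near corners at lift 0 [array([262., 273.]), array([556., 274.])]
near corners at lift 0.004 [array([262., 265.]), array([557., 266.])]
near corners at lift 0.008 [array([262., 258.]), array([557., 259.])]
0.85 [0.2982 0.1884 0.0018]
0.88 [ 0.2975  0.1102 -0.004 ]
0.79 [0.3675 0.7116 0.0032]
 t 17.13 sx -0.1097 z 0.0355 op 0.0358 F [ -2.56 -10.37   4.88]
```

View pics/s5.png

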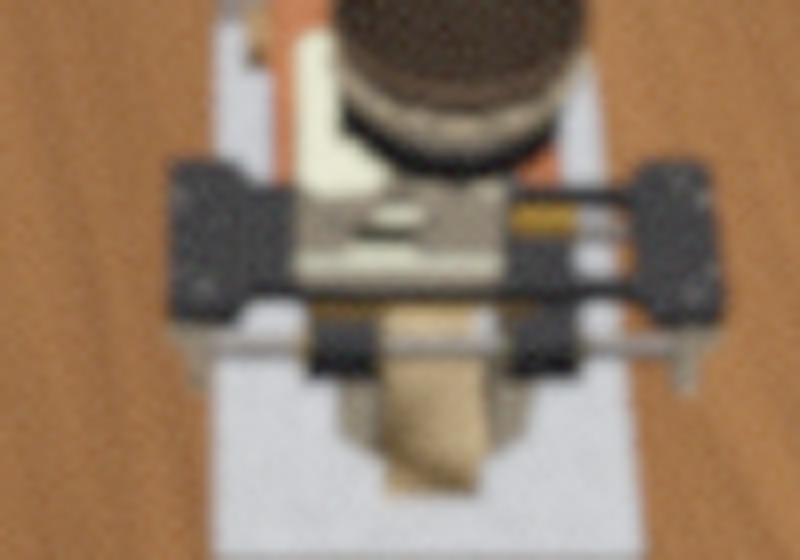

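Run:
```python
from h import *
env.move_linear(S(-.103,.0354),rate=0.02); env.sleep(0.5); s=rep()
cp=camera_params("wrist"); im=camera("wrist"); cv2.imwrite("pics/w6.png",cv2.resize(im,(800,600),interpolation=cv2.INTER_CUBIC)); np.save("cp6.npy",cp,allow_pickle=True)
```

```text
t 17.98 sx -0.1057 z 0.0355 op 0.0353 F [ -1.74 -10.04   4.44]
```

View pics/w6.png

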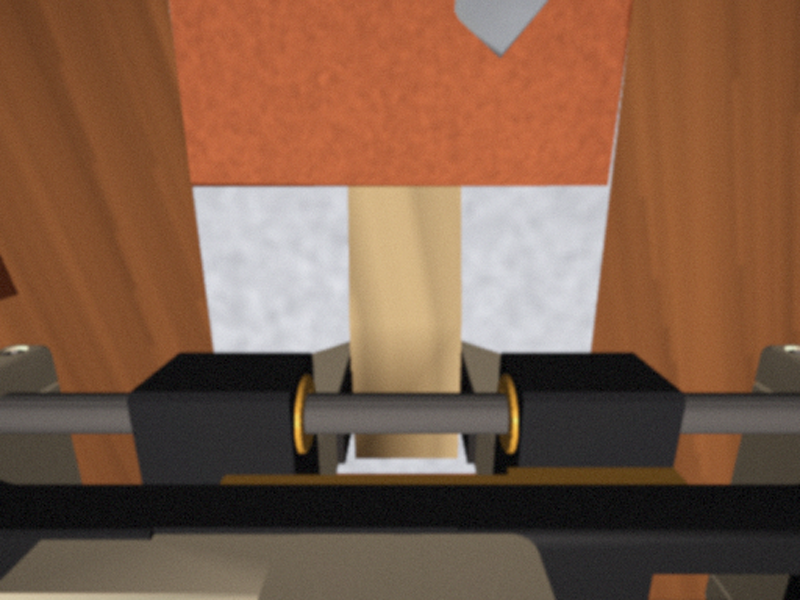

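The brick's edge moved from row 171 to 185, which matches 4 mm of wedge travel with the brick staying put. The heel is still at row 458. From the wedge slope, the lift is about 5 mm, so I'm handing in.

```bash
python3 -c "
from h import *
rep(); print(env.sign_off())"
```

```text
t 18.03 sx -0.1057 z 0.0355 op 0.036 F [ -1.97 -10.63   5.37]
the job is handed in; nothing more can be done
None
```

I handed the job in at about 18 s: the wedge is still gripped under the near end of the middle-sized brick. The lift works out at about 5 mm from how far the wedge went in; the arm hid the gap from the side camera, so I could not see it directly.

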